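# Clear the treatment trolley: square up the pots, poke the used cap into the tub

### The arm

A 6-joint arm with a two-finger parallel gripper is mounted at the origin on the work surface. World frame = base frame: x ahead of the robot, y to its left, z up, the work surface at z = 0. Lengths are in m, angles in degrees, forces in N, time in s.
With the tool pointing down it reaches from about 0.375 to 0.9 m from the base axis. Payload 3.1 kg.
Tool frame: the origin (TCP) lies on the centre line of the jaws, within the pads' length; the fingertips stand 25 mm ahead of it and the grasp point (between the pads) lies 6 mm ahead of it; y points along the fingers, x is the direction in which the jaws open and shut, and the axes are right-handed (so a half turn about y gives the same grasp; the last joint's range is limited). The gripper opens to 87 mm and grips with 3 to 60 N. Pads are 19 mm wide; open, the fingers measure 117 mm over their backs; the gripper's body (75 mm by 190 mm) begins 51 mm behind the grasp point.
Start: joints at [-84.769, 30.224, 82.088, -0, 67.689, -10.227], TCP at [0.167, -0.602, 0.248] pointing down, gripper open.
Joint ranges: [-176.69, 176.69], [-43.24, 126.21], [12.49, 139.97], [-82, 262], [0, 151.66], [-163.58, 163.58]. Speed limits (degrees/s): [159.86, 159.86, 180, 180, 180, 180].

### API

Orientations are given as a 3x3 rotation matrix whose columns are the frame's x, y, z axes.
In Python, from rig import * gives the robot as it stands.
- The arm moves only by the tool play_rows, never from a script. Its argument "commands" is a list of rows, each a list of 2 entries, a list of its own where there are three numbers: the shift along the world's x, y, z in m, then the turn, a rotation vector about the world's x, y, z in rad. A call has 1 to 10 rows; each row is the pose to reach, as a shift and turn from the pose commanded when the call began; what a row does not reach only later rows make up. A row lasts 1/8 s, in which the tool goes at most 62.5 mm and 10.7 degrees, less where a joint would pass 70% of its speed; a pose out of reach is approached as far as the arm can. A call with a gripper value outside its range is refused whole. "gripper" is the finger opening in m, from 0 to 0.087, set as the call begins (left out, the last holds). The fingers move at their own pace and stop on an object; the grip force is fixed at half the most. Time passes only in rows, so rows that repeat a pose let the fingers close. It gives the time, the measured TCP pose, the force and the opening at its end, in the units of the state.
- read_state(): the state, without advancing time (a new reading comes with each control period).
- capture(name): name is "scene" or "side" or "wrist"; returns a dict with "frame" (480x640x3 uint8, red, green, blue), "depth" (480x640 float32, m along the optical axis (not along the pixel's ray), 0 where there is no reading), "mtx" (3x3 intrinsics, pixels), "cam_to_world" (4x4, takes a point from camera to world coordinates); the wrist camera has in their place "hand_eye" (4x4, takes a point from camera to tool coordinates, whose origin is the TCP and whose axes are the tool frame's). Camera axes: x right, y down, z forward; pixel columns grow to the right and rows downward; lengths in m; the calibration is good to about 2 mm. A picture is of the moment at which its call begins: read the wrist's pose just before it.
- hand_in(): hands the job in, once; it reports no verdict.
The state is a dict: "time_s": time; "joint_positions": joint angles; "qvel": joint speeds; "tau": joint torques, N m; "position": TCP position; "tcp_rot": TCP orientation; "force": force on the tool from outside, world axes, zero at the start; "moment": the same for the moment, N m; "opening": opening from 0.0 (shut) to 1.0 (fully open).
Only numpy, scipy, OpenCV 4.12 (cv2) and the standard library are available. Lean on these libraries where they do the work, as an engineer would, in place of code of your own. Each camera call takes 0.05 s, during which the arm holds its last target. There are 200 camera calls.

### The job

Tidy the raised shelf after a treatment: hold the loose metal divider bar by its middle and push the three pots with its long edge back into a straight row up against the shelf's rear rail. Lay the bar down on the shelf and let go, take it again by one end and poke it in under the clear stand so that the used cap slides off the shelf's end and drops into the tub below, never touching the cap with the gripper. Finally draw the bar out from under the stand and leave it lying flat on the shelf, base down, with the pots still upright against the rail and the tub, bowl, bottle and jar left alone.

Things in the scene. Friction and masses are not known exactly. Their poses are not given: they have to be found in the camera images.
- shelf_top (a point): raised white perforated shelf, fixed on legs: a board 300 mm (its x) by 460 mm (its y), its top 90 mm above the work surface; this point is the centre of its top face, z up. The rear rail, 18 mm high, runs along its +x edge, inner face at x = +143 mm. The other edges are open; the end at y = +230 mm is the one above the tub
- stand: fixed stand of clear plastic on the shelf: a plate 130 x 130 mm and 6 mm thick, underside 65 mm and top 71 mm above the shelf, on four steel legs 8 mm in diameter at x, y = +-60 mm, so that 112 mm are free between them; axes parallel to the shelf's; origin at its centre on the shelf's top face, 80 mm before the shelf's end at y = +230 mm. Open on all sides below the plate
- bar_center (a point): loose aluminium divider bar shaped like an upside-down T, 240 mm long (its x), about 0.2 kg, lying on the shelf before the pots, roughly along the shelf's y (either way round is the same): a flat base 60 mm wide and 8 mm thick and, along its middle over the whole length, an upright web 10 mm thick that rises to 45 mm above the underside; the web is what is gripped. This point is the centre of the bar, 22.5 mm above its underside, z up
- bar_end_a (a point): end of the bar at its x = +120 mm, 22.5 mm above the underside; axes as the bar's
- bar_end_b (a point): end of the bar at its x = -120 mm, 22.5 mm above the underside; axes as the bar's
- pot_a_center (a point): closed cosmetic pot, white, upright cylinder 44 mm in diameter and 45 mm tall, about 90 g; this point is its centre, half-way up. One of three alike pots that stand loose and out of line on the raised shelf, about 80 mm apart along its y
- pot_b_center (a point): closed cosmetic pot, white, upright cylinder 44 mm in diameter and 45 mm tall, about 90 g; this point is its centre, half-way up. One of three alike pots that stand loose and out of line on the raised shelf, about 80 mm apart along its y
- pot_c_center (a point): closed cosmetic pot, white, upright cylinder 44 mm in diameter and 45 mm tall, about 90 g; this point is its centre, half-way up. One of three alike pots that stand loose and out of line on the raised shelf, about 80 mm apart along its y
- cap_center (a point): used flat cap, a black plastic disc with a grey face, 56 mm in diameter and 10 mm thick, about 25 g, lying loose on the shelf under the clear stand; this point is its centre, 5 mm up
- tub: open square steel tub, loose, 0.5 kg, 150 x 150 mm outside and 55 mm high, walls 4 mm, standing on the work surface under the shelf's end so that it reaches 18 mm in beneath the shelf; origin at the centre of its underside, axes parallel to the shelf's
- bowl: loose white ceramic bowl 84 mm wide, 45 mm high on the shelf behind the stand; origin under its centre; leave alone
- bottle: small amber bottle, 32 mm wide, 90 mm tall, standing loose on the clear stand; origin under its centre; leave alone
- jar: white jar, 80 mm wide and 120 mm tall, loose on the work surface beside the shelf on the -y side; origin under its centre; leave alone
There are look-alikes about, which are no part of the job. What is shaped like the part that bears pot_c_center but green, turquoise or yellow is not meant.

How it is judged:
By the outcome, as a careful person would: the job done as asked, in the order asked, and still so for the second after the job is handed in, with the robot touching nothing.
It also fails if it takes over 56 s, if anything falls off the work surface, if the arm or the gripper's body presses on something with over 40 N, if the wrist force passes 120 N, or if a joint passes its speed limit or range.

## Working session

There is one attempt and no reset: what is moved stays moved. The work goes in short steps, Python scripts to look and compute and a tool call to move; the robot and the scene stay as the last step left them, time stands still between calls to the robot, and variables do not carry over. Pictures are saved under pics/ and viewed, about 8 in all and at most 12, crops included, and the job is handed in when it is done.

Besides the shell and the picture viewer there is one more tool, called after ">>>" as a command line: name --argument value ..., lists and objects as JSON in quotes. play_rows: Moves the arm, as the interface text tells. Its arguments: {"type":"object","properties":{"commands":{"type":"array"},"gripper":{"type":"number"}},"required":["commands"]}

```bash
mkdir -p pics; ls; python3 - <<'E'
from rig import *
import cv2,numpy as np
s=read_state();print(s)
for n in("scene","side"):
    c=capture(n);np.savez(f"{n}0.npz",**c);cv2.imwrite(f"pics/{n}0.png",c["frame"][:,:,::-1]);print(n,c["mtx"],c["cam_to_world"])
E
```

```text
pics
{'time_s': 0.0, 'joint_positions': array([-8.47675037e+01,  3.02792516e+01,  8.21574767e+01,  2.18237033e-04,
        6.76890442e+01, -1.02269465e+01]), 'qvel': array([ 0.04934521, -0.03459795,  0.01694809,  0.06456494, -0.03592289,
        0.15841883]), 'tau': array([ 9.41654871e-04, -4.40038311e+01, -1.76591367e+01,  6.33424195e-02,
        5.82086190e-02, -1.65202919e-04]), 'position': array([ 0.16656682, -0.60168075,  0.24656247]), 'tcp_rot': array([[ 2.66554588e-01, -1.96682125e-04,  9.63819803e-01],
       [-9.63817404e-01,  2.18631591e-03,  2.66554370e-01],
       [-2.15964105e-03, -9.99997591e-01,  3.93206882e-04]]), 'force': array([0.05233116, 0.2554846 , 1.11754243]), 'moment': array([ 0.00490144, -0.05289929,  0.02635621]), 'opening': 1.0027440902970377}
scene [[603.26905395   0.         311.38021635]
 [  0.         603.26905395 245.45851182]
 [  0.           0.           1.        ]] [[ 0.84544783  0.36431841 -0.39049977  1.12926476]
 [ 0.53404892 -0.58099861  0.61419245 -0.92397146]
 [-0.0031182  -0.72781365 -0.68576787  0.99272224]
 [ 0.          0.          0.          1.        ]]
side [[462.3701392    0.         315.90095094]
 [  0.         462.3701392  248.23416224]
 [  0.           0.           1.        ]] [[ 0.99086503 -0.10259899  0.0875211   0.56413314]
 [-0.13475013 -0.77911732  0.61222431 -0.82127094]
 [ 0.00537562 -0.61842513 -0.78582533  0.99319442]
 [ 0.          0.          0.          1.        ]]
```

View pics/scene0.png

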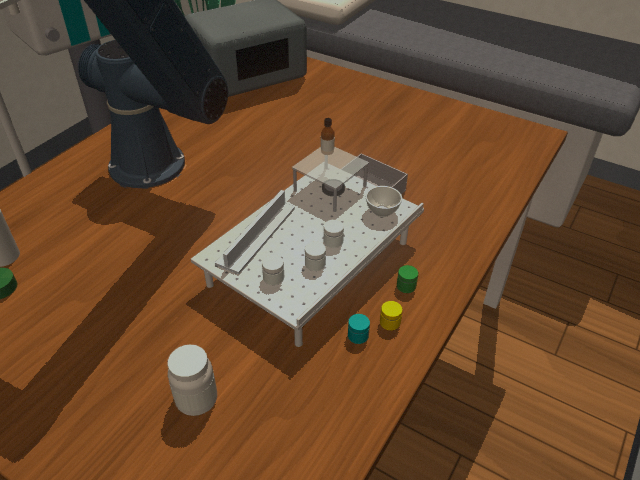

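View pics/side0.png

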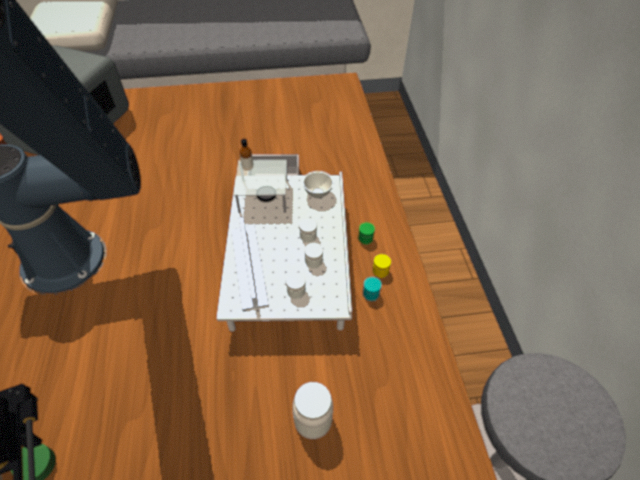

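Scene view: bar runs from (232,262) to (284,200). White pots at (273,270), (315,257) and (333,234). Cap at (333,187), under the stand; bowl at (383,202), jar at (192,380), tub at (380,175).

Pot look-alikes are turquoise (359,329), yellow (391,316) and green (407,279), all off the shelf. I choose the three white pots on the shelf.

```bash
cat > h.py <<'E'
import numpy as np,cv2
def cloud(c):
    d=c["depth"];v,u=np.mgrid[:480,:640];K=c["mtx"]
    p=np.stack([(u-K[0,2])/K[0,0]*d,(v-K[1,2])/K[1,1]*d,d],-1)
    T=c["cam_to_world"];w=p@T[:3,:3].T+T[:3,3];w[d<=0]=np.nan;return w
def ray(c,uv,z):
    K=c["mtx"];T=c["cam_to_world"];r=T[:3,:3]@np.array([(uv[0]-K[0,2])/K[0,0],(uv[1]-K[1,2])/K[1,1],1]);return T[:3,3]+r*(z-T[2,3])/r[2]
E
python3 - <<'E'
from h import *
ims=[]
for n in("scene","side"):
    c=dict(np.load(f"{n}0.npz"));w=cloud(c)
    z=w[...,2]; reg=(w[...,0]>.35)&(w[...,0]<1.0)&(w[...,1]>-.5)&(w[...,1]<.5)
    m=reg&(abs(z-.09)<.006)
    pts=w[m][:,:2]; 
    # largest component
    k,l,st,_=cv2.connectedComponentsWithStats(m.astype(np.uint8));i=1+np.argmax(st[1:,4]);pts=w[l==i]
    print(n,"shelf",len(pts),np.median(pts[:,2]),cv2.minAreaRect((pts[:,:2]*1000).astype(np.float32)))
    cand=reg&(z>.125)&(z<.141)
    k,l,st,_=cv2.connectedComponentsWithStats(cand.astype(np.uint8))
    for j in range(1,k):
        if st[j,4]>30:
            q=w[l==j];print(st[j],np.round(np.nanmean(q,0),3),[np.round(x,1) for x in cv2.minAreaRect((q[:,:2]*1000).astype(np.float32))],np.round(np.percentile(q[:,2],[5,50,95]),3))
    # top-down heightmap
    im=np.zeros((600,650,3),np.uint8)
    g=reg&(z>0.03)&(z<.3)
    x=((w[...,0][g]-.35)*1000).astype(int);y=((w[...,1][g]+.3)*1000).astype(int)
    o=np.argsort(z[g]);ok=(y[o]>=0)&(y[o]<600);im[599-y[o][ok],x[o][ok]]=c["frame"][g][o][ok][:,::-1]
    ims.append(cv2.dilate(im,np.ones((2,2)))[:, :400])
cv2.imwrite("pics/top0.png",np.hstack(ims))
E
```

```text
scene shelf 13047 0.09043327334076445 ((592.7237548828125, -78.27047729492188), (464.1059265136719, 305.7254943847656), 83.06660461425781)
[366 186  36  26 340] [0.691 0.071 0.132] [array([693.8,  66.5]), array([79.7, 85.5]), np.float64(28.7)] [0.126 0.132 0.137]
[223 190  62  69 559] [ 0.498 -0.163  0.133] [array([ 495.5, -154.1]), array([ 14.7, 242.7]), np.float64(4.4)] [0.126 0.134 0.138]
[324 220  20  17 275] [ 0.65  -0.083  0.134] [array([649.5, -80.6]), array([41. , 47.9]), np.float64(31.1)] [0.126 0.135 0.138]
[305 242  21  19 310] [ 0.654 -0.163  0.134] [array([ 652.2, -159.4]), array([42.8, 45.1]), np.float64(54.9)] [0.127 0.135 0.138]
[262 255  22  19 327] [ 0.603 -0.242  0.134] [array([ 600.8, -239.5]), array([42.8, 44.5]), np.float64(11.5)] [0.127 0.135 0.138]
side shelf 11877 0.09043437991265868 ((592.08251953125, -76.25341796875), (463.2865905761719, 298.3560791015625), 83.38856506347656)
[302 172  31  24 252] [0.694 0.074 0.132] [array([693. ,  68.6]), array([81.2, 81.5]), np.float64(34.5)] [0.125 0.133 0.137]
[239 218  17  83 368] [ 0.497 -0.163  0.135] [array([ 495.6, -152.6]), array([ 10.1, 239. ]), np.float64(4.5)] [0.132 0.135 0.138]
[299 218  18  16 226] [ 0.648 -0.08   0.135] [array([648.5, -77.6]), array([43.2, 43.2]), np.float64(30.0)] [0.127 0.135 0.138]
[304 243  19  17 251] [ 0.652 -0.16   0.135] [array([ 652.6, -157.8]), array([42.7, 42.1]), np.float64(44.4)] [0.129 0.135 0.138]
[286 273  19  18 283] [ 0.601 -0.239  0.135] [array([ 600.9, -238. ]), array([44. , 40.4]), np.float64(83.6)] [0.129 0.135 0.138]
```

View pics/top0.png

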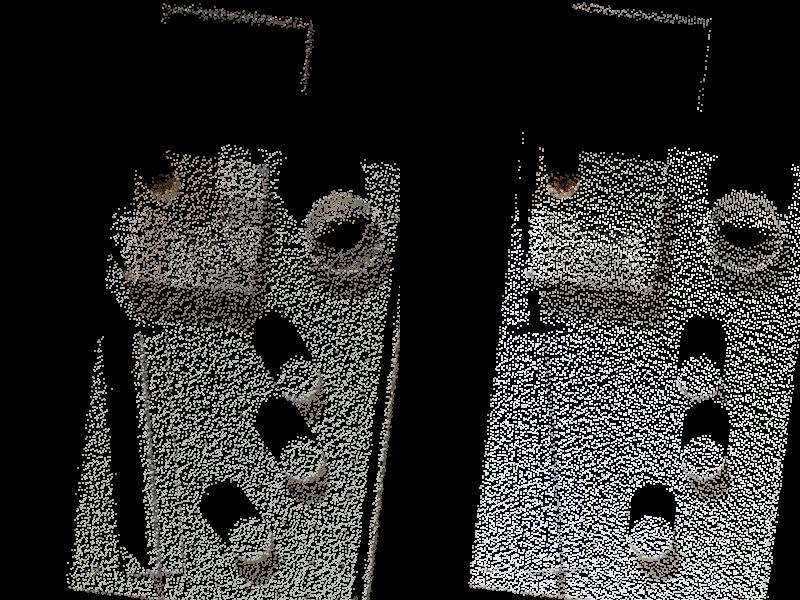

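The top view confirms the layout, and heights and sizes match the description: shelf top at 0.090, pots 43 mm wide with tops at 0.135, bar web 240 x 10. Next I fit the shelf frame, stand and cap.

```bash
cat >> h.py <<'E'
YAW=None
def S(p,C,a):  # world xy -> shelf xy
    d=np.asarray(p)[...,:2]-C;c,s=np.cos(a),np.sin(a);return np.stack([c*d[...,0]+s*d[...,1],-s*d[...,0]+c*d[...,1]],-1)
E
python3 - <<'E'
from h import *
C=np.array([.592,-.0765]);a=np.radians(-6.75)
for n in("scene","side"):
    c=dict(np.load(f"{n}0.npz"));w=cloud(c);z=w[...,2];s=S(w,C,a)*1000
    x,y=s[...,0],s[...,1]
    top=abs(z-.0905)<.004
    for nm,ax,bins,side in(("x-",0,np.arange(-200,200,20),0),("y-",1,np.arange(-120,130,20),0),("y+",1,np.arange(0,130,20),1)):
        e=[]
        for b in bins:
            o=s[...,1-ax]; m=top&(abs(o-b)<10)&(abs(s[...,ax])<260)
            if m.sum()>20: e.append((b,np.percentile(s[...,ax][m],99 if side else 1)))
        e=np.array(e);f=np.polyfit(e[:,0],e[:,1],1);f=np.polyfit(*e[abs(np.polyval(f,e[:,0])-e[:,1])<4].T,1);print(n,nm,"slope deg",np.degrees(f[0]),"at0",f[1])
    m=(abs(z-.108)<.003)&(x>120)&(x<170)&(abs(y)<230);f=np.polyfit(y[m],x[m],1);print("rail top",m.sum(),np.degrees(f[0]),f[1],np.percentile(x[m]-np.polyval(f,y[m]),[3,97]))
    m=(abs(z-.161)<.004)&(abs(y-150)<90)&(abs(x)<200)
    print("plate",m.sum(),cv2.minAreaRect(s[m].astype(np.float32)),np.percentile(s[m],[1,50,99],axis=0).round(1))
    m=(abs(z-.055)<.004)&(y>200)&(y<400)&(abs(x)<250)
    print("tub rim",m.sum(),np.percentile(s[m],[1,99],axis=0).round(1))
    g=c["frame"].astype(int).max(-1)
    R=np.array([ray(c,(u,v),.0975)[:2] for v in range(480) for u in range(640)]).reshape(480,640,2);r=S(R,C,a)*1000
    m=(g<110)&(abs(r[...,0]+60)<57)&(abs(r[...,1]-150)<75)
    k,l,st,ce=cv2.connectedComponentsWithStats(m.astype(np.uint8))
    for j in range(1,k):
        if st[j,4]>30:
            q=r[l==j];print("dark",st[j],q.mean(0).round(1),[np.round(t,1) for t in cv2.minAreaRect(q.astype(np.float32))],"z",np.nanmedian(z[l==j]).round(3))
    P={"a":(600.9,-239),"b":(652.4,-158.5),"c":(649,-79),"bar":(495.5,-153.2)}
for k,v in P.items():print(k,S(np.array(v)/1000,C,a)*1000)
c=dict(np.load("scene0.npz"));s0=c["frame"][150:240,270:420,::-1];s0=cv2.resize(s0,None,fx=4,fy=4,interpolation=cv2.INTER_CUBIC)
cv2.imwrite("pics/crop0.png",s0)
E
```

```text
scene x- slope deg 4.296635656285913 at0 -137.12402127294126
scene y- slope deg -0.023407867754990316 at0 -230.1662279252494Traceback (most recent call last):
  File "<stdin>", line 12, in <module>
    raise TypeError("expected non-empty vector for x")
TypeError: expected non-empty vector for x
```

```bash
cat > m.py <<'E'
from h import *
C=np.array([.592,-.0765]);a=np.radians(-6.75)
for n in("scene","side"):
    c=dict(np.load(f"{n}0.npz"));w=cloud(c);z=w[...,2];s=S(w,C,a)*1000
    x,y=s[...,0],s[...,1]
    top=abs(z-.0905)<.004
    for nm,ax,bins,sd in(("x-",0,np.arange(-200,60,20),0),("y-",1,np.arange(-120,130,20),0),("y+",1,np.arange(0,70,10),1)):
        e=[]
        for b in bins:
            o=s[...,1-ax]; m=top&(abs(o-b)<10)&(abs(s[...,ax])<260)
            if m.sum()>20: e.append(np.percentile(s[...,ax][m],99 if sd else 1))
        print(n,nm,np.round(e,1))
    m=(abs(z-.108)<.003)&(x>120)&(x<170)&(abs(y)<230);f=np.polyfit(y[m],x[m],1);print("rail top",m.sum(),np.degrees(f[0]),f[1],np.percentile(x[m]-np.polyval(f,y[m]),[3,97]))
    m=(abs(z-.161)<.004)&(abs(y-150)<90)&(abs(x)<200)
    print("plate",m.sum(),cv2.minAreaRect(s[m].astype(np.float32)),np.percentile(s[m],[1,50,99],axis=0).round(1))
    m=(abs(z-.055)<.004)&(y>200)&(y<400)&(abs(x)<250)
    print("tub rim",m.sum(),np.percentile(s[m],[1,99],axis=0).round(1))
    g=c["frame"].astype(int).max(-1)
    R=np.array([ray(c,(u,v),.0975)[:2] for v in range(480) for u in range(640)]).reshape(480,640,2);r=S(R,C,a)*1000
    m=(g<110)&(abs(r[...,0]+60)<57)&(abs(r[...,1]-150)<75)
    k,l,st,ce=cv2.connectedComponentsWithStats(m.astype(np.uint8))
    for j in range(1,k):
        if st[j,4]>30:
            q=r[l==j];print("dark",st[j],q.mean(0).round(1),[np.round(t,1) for t in cv2.minAreaRect(q.astype(np.float32))],"z",np.nanmedian(z[l==j]).round(3))
P={"a":(600.9,-239),"b":(652.4,-158.5),"c":(649,-79),"bar":(495.5,-153.2)}
for k,v in P.items():print(k,S(np.array(v)/1000,C,a)*1000)
c=dict(np.load("scene0.npz"));s0=c["frame"][150:240,270:420,::-1];s0=cv2.resize(s0,None,fx=4,fy=4,interpolation=cv2.INTER_CUBIC)
cv2.imwrite("pics/crop0.png",s0)
E
python3 m.py
```

```text
scene x- [-144.5 -145.1 -146.4 -145.7 -146.2 -144.6 -145.9 -147.4 -145.5 -144.9
 -145.9 -143.9 -113.1]
scene y- [-230.2 -230.1 -230.2 -230.1 -230.1 -229.5 -229.8 -231.4 -230.6 -229.7
 -230.  -230.5 -229.9]
scene y+ [224.2 222.2 193.6 164.9 154.6 145.3 140.9]
rail top 462 0.17886234400715187 148.48131517917247 [-3.7055983   3.26873579]
plate 1745 ((-64.38581085205078, 147.99395751953125), (134.43629455566406, 134.91976928710938), 88.7391357421875) [[-128.4   83.3]
 [ -57.5  140.2]
 [   0.9  212.3]]
tub rim 146 [[-121.8  290.9]
 [  29.5  363.5]]
dark [319 182  26  29 285] [-44.7 134.5] [array([-39.6, 120.1]), array([ 61. , 103.8]), np.float64(34.5)] z 0.101
side x- [-145.9 -145.5 -146.9 -145.5 -146.  -145.4 -145.2 -145.4 -145.3 -146.
 -145.3 -146.  -144.7]
side y- [-227.6 -228.5 -228.5 -228.5 -228.  -226.9 -227.5 -227.4 -227.9 -228.6
 -228.1 -228.1 -227.9]
side y+ [219.7 225.5 226.  225.4 224.1 197.3 154.6]
rail top 307 0.14475707952200986 147.69104804797297 [-2.76464947  2.90223599]
plate 1623 ((-65.05914306640625, 151.0877685546875), (136.10397338867188, 130.5304412841797), 89.94286346435547) [[-128.3   85. ]
 [ -60.6  141.8]
 [  -1.1  215.1]]
tub rim 105 [[-111.7  272.6]
 [  26.7  364.4]]
dark [256 195  20   7 103] [-54.8 135.9] [array([-56.1, 135.8]), array([22.5, 51.7]), np.float64(89.3)] z 0.1
a [  27.93813635 -160.32754142]
b [ 69.61940139 -74.33235466]
c [56.89874554  4.21696051]
bar [-86.81598771 -87.5107095 ]
```

View pics/crop0.png

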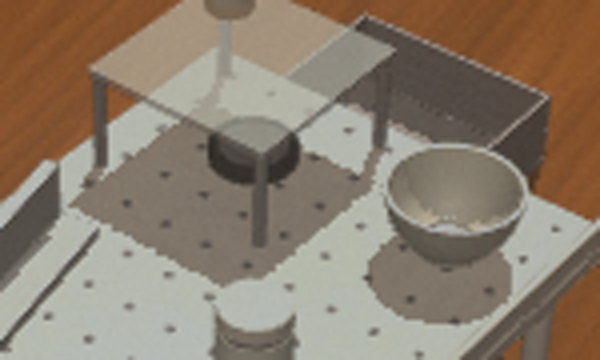

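Crop check: one flat cap at about (333,187) under the stand. In shelf mm it is at roughly (-56,135), and the stand is at (-65,150). The pots at (28,-160), (70,-74) and (57,4) are the white ones on the shelf. I move over the bar's middle now.

>>> play_rows --commands '[[[0.0329,0.0449,0],[0,0,0.138]],[[0.0657,0.0898,0],[0,0,0.276]],[[0.0986,0.1347,0],[0,0,0.414]],[[0.1314,0.1796,0],[0,0,0.552]],[[0.1643,0.2245,0],[0,0,0.69]],[[0.1971,0.2694,0],[0,0,0.828]],[[0.23,0.3143,0],[0,0,0.966]],[[0.2628,0.3592,0],[0,0,1.104]],[[0.2957,0.4041,0],[0,0,1.242]],[[0.3285,0.449,0],[0,0,1.379]]]' --gripper 0.087

```text
time_s: 1.35
position: [0.4958, -0.1517, 0.2473]
tcp_rot: [[0.997, -0.0, -0.082], [0.082, 0.0, 0.997], [-0.0, -1.0, 0.0]]
force: [0.5, -0.8, -1.3]
opening: 0.999
```

```bash
python3 - <<'E'
from rig import *
from h import *
s=read_state();c=capture("wrist");print(s["time_s"],s["position"],s["tcp_rot"].round(3))
cv2.imwrite("pics/w1.png",c["frame"][:,:,::-1])
T=np.eye(4);T[:3,:3]=s["tcp_rot"];T[:3,3]=s["position"];c["cam_to_world"]=T@c["hand_eye"]
w=cloud(c);z=w[...,2];np.savez("w1.npz",**c)
m=(abs(z-.133)<.006)&(abs(w[...,0]-.4955)<.06)
k,l,st,_=cv2.connectedComponentsWithStats(m.astype(np.uint8))
for j in range(1,k):
    if st[j,4]>200:
        q=w[l==j];print(st[j],q.mean(0),cv2.minAreaRect((q[:,:2]*1000).astype(np.float32)),np.median(q[:,2]))
E
```

```text
1.35 [ 0.49583992 -0.15169627  0.24734101] [[ 0.997 -0.    -0.082]
 [ 0.082  0.     0.997]
 [-0.    -1.     0.   ]]
[ 315   70   14  239 3118] [ 0.49314056 -0.11321082  0.13582054] ((494.0170593261719, -122.02787017822266), (9.343480110168457, 178.1460723876953), 4.446312427520752) 0.13581100201665175
[315 341  11  31 338] [ 0.503962   -0.25485695  0.13579392] ((503.9946594238281, -254.92774963378906), (8.6336088180542, 30.64162254333496), 4.506350517272949) 0.13577418394636848
```

>>> play_rows --commands '[[[0,-0.001,-0.03],[0,0,0]],[[0,-0.001,-0.06],[0,0,0]],[[0,-0.001,-0.09],[0,0,0]],[[0,-0.001,-0.108],[0,0,0]],[[0,-0.001,-0.119],[0,0,0]],[[0,-0.001,-0.119],[0,0,0]]]'

```text
time_s: 2.15
position: [0.4946, -0.1543, 0.1279]
tcp_rot: [[0.997, -0.002, -0.078], [0.078, 0.001, 0.997], [-0.001, -1.0, 0.001]]
force: [-0.1, 0.2, -0.0]
opening: 1.0
```

>>> play_rows --commands '[[[0,0,0],[0,0,0]],[[0,0,0],[0,0,0]],[[0,0,0],[0,0,0]],[[0,0,0],[0,0,0]],[[0,0,0],[0,0,0]],[[0,0,0],[0,0,0]]]' --gripper 0.0

```text
time_s: 2.9
position: [0.4951, -0.1544, 0.1286]
tcp_rot: [[0.997, 0.0, -0.078], [0.078, 0.0, 0.997], [0.0, -1.0, 0.0]]
force: [0.3, 0.7, 0.2]
opening: 0.403
```

>>> play_rows --commands '[[[0,0,0],[0,0,0]],[[0,0,0],[0,0,0]],[[0,0,0],[0,0,0]],[[0,0,0],[0,0,0]],[[0,0,0],[0,0,0]]]' --gripper 0.0

```text
time_s: 3.52
position: [0.4953, -0.1544, 0.1285]
tcp_rot: [[0.997, 0.0, -0.078], [0.078, -0.0, 0.997], [0.0, -1.0, -0.0]]
force: [0.7, 0.8, -1.3]
opening: 0.109
```

>>> play_rows --commands '[[[0,0,0.002],[0,0,0]],[[0,0,0.004],[0,0,0]],[[0.012,0,0.004],[0,0,-0.03]],[[0.024,0,0.004],[0,0,-0.06]],[[0.038,-0.001,0.004],[0,0,-0.09]],[[0.052,-0.001,0.004],[0,0,-0.12]],[[0.066,-0.002,0.004],[0,0,-0.15]],[[0.08,-0.002,0.004],[0,0,-0.18]],[[0.09,-0.0025,0.004],[0,0,-0.1955]],[[0.0974,-0.0025,0.004],[0,0,-0.1955]]]'

```text
time_s: 4.78
position: [0.5919, -0.1567, 0.1323]
tcp_rot: [[0.993, -0.002, 0.117], [-0.117, 0.001, 0.993], [-0.003, -1.0, 0.0]]
force: [-2.3, 0.6, -0.4]
opening: 0.109
```

>>> play_rows --commands '[[[0.006,-0.0007,-0.0015],[0,0,0]],[[0.012,-0.0014,-0.0015],[0,0,0]],[[0.018,-0.0021,-0.0015],[0,0,0]],[[0.024,-0.0028,-0.0015],[0,0,0]],[[0.03,-0.0035,-0.0015],[0,0,0]],[[0.036,-0.0042,-0.0015],[0,0,0]],[[0.042,-0.005,-0.0015],[0,0,0]],[[0.047,-0.0056,-0.0015],[0,0,0]],[[0.051,-0.006,-0.0015],[0,0,0]],[[0.0546,-0.0065,-0.0015],[0,0,0]]]'

```text
time_s: 6.02
position: [0.6472, -0.1633, 0.131]
tcp_rot: [[0.993, -0.0, 0.117], [-0.117, 0.0, 0.993], [-0.0, -1.0, 0.0]]
force: [-1.6, 1.1, -2.7]
opening: 0.11
```

```bash
cat > pots.py <<'E'
from rig import *
from h import *
import sys
C=np.array([.592,-.0765]);a=np.radians(-6.75);t=sys.argv[1]
s=read_state();print(s["time_s"],"tcp shelf",S(s["position"],C,a)*1000,s["force"].round(1))
for n in("scene","side"):
    c=capture(n);np.savez(f"{n}{t}.npz",**c);cv2.imwrite(f"pics/{n}{t}.png",c["frame"][:,:,::-1])
    w=cloud(c);z=w[...,2];q=S(w,C,a)*1000
    m=(z>.128)&(z<.141)&(abs(q[...,0])<165)&(abs(q[...,1])<235)
    k,l,st,_=cv2.connectedComponentsWithStats(m.astype(np.uint8))
    for j in range(1,k):
        if st[j,4]>60:
            r=cv2.minAreaRect(q[l==j].astype(np.float32));print(n,st[j],[np.round(v,1) for v in r],np.nanmedian(z[l==j]).round(4))
E
python3 pots.py 1
```

```text
6.025 tcp shelf [ 65.01266989 -79.71715895] [-1.6  1.1 -2.7]
scene [366 186  36  25 273] [array([ 83.7, 154.1]), array([79.5, 87.7]), np.float64(32.8)] 0.1328
scene [354 232  13  16 107] [array([128.5,   6.1]), array([19.9, 40.6]), np.float64(18.8)] 0.1349
scene [272 247  49  38 370] [array([  60.1, -133.2]), array([130.2,  33.3]), np.float64(84.7)] 0.1364
scene [323 253  21  17 203] [array([118.7, -81.1]), array([43.6, 35.1]), np.float64(20.1)] 0.1348
scene [296 274  22  20 331] [array([ 117.1, -159.8]), array([43.3, 45.2]), np.float64(5.0)] 0.1351
side [305 249  14  48 234] [array([  69.8, -133.7]), array([ 30.1, 127.7]), np.float64(5.7)] 0.1378
side [325 249  18  11 146] [array([117.3, -82.5]), array([27.5, 40. ]), np.float64(85.7)] 0.1348
side [326 272  19  18 275] [array([ 117.4, -159.1]), array([44.1, 42.5]), np.float64(63.4)] 0.1353
```

View pics/scene1.png

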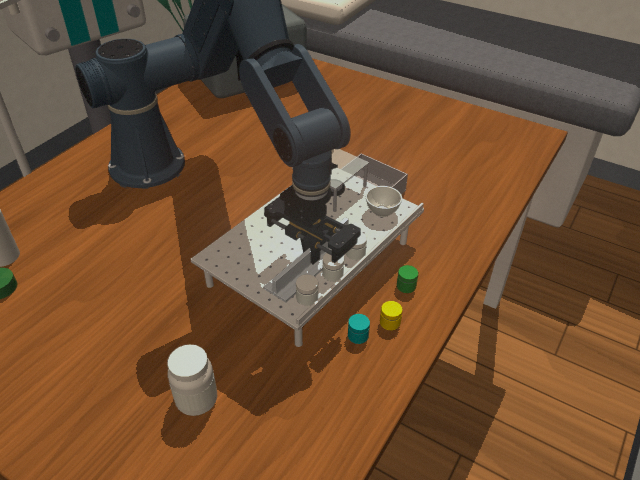

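The bar is held and pushing all three pots, at (307,287), (333,267) and (356,247). They're about 4 mm short of the rail, so I creep on.

>>> play_rows --commands '[[[0.001,-0.0001,0],[0,0,0]],[[0.002,-0.0002,0],[0,0,0]],[[0.003,-0.0004,0],[0,0,0]],[[0.004,-0.0005,0],[0,0,0]],[[0.004,-0.0005,0],[0,0,0]]]'

```text
time_s: 6.75
position: [0.6512, -0.1639, 0.1311]
tcp_rot: [[0.993, 0.0, 0.117], [-0.117, -0.0, 0.993], [0.0, -1.0, -0.0]]
force: [-2.3, 0.4, 0.5]
opening: 0.114
```

>>> play_rows --commands '[[[0.0007,-0.0001,0],[0,0,0]],[[0.0014,-0.0002,0],[0,0,0]],[[0.0014,-0.0002,0],[0,0,0]]]'

```text
time_s: 7.12
position: [0.6526, -0.164, 0.1311]
tcp_rot: [[0.993, 0.0, 0.117], [-0.117, 0.0, 0.993], [0.0, -1.0, 0.0]]
force: [-3.5, 0.1, 0.4]
opening: 0.115
```

>>> play_rows --commands '[[[0.0006,-0.0001,0],[0,0,0]],[[0.0012,-0.0001,0],[0,0,0]],[[0.0012,-0.0001,0],[0,0,0]]]'

```text
time_s: 7.5
position: [0.6533, -0.164, 0.131]
tcp_rot: [[0.993, -0.001, 0.117], [-0.117, 0.0, 0.993], [-0.001, -1.0, 0.0]]
force: [-5.0, 0.8, 1.5]
opening: 0.111
```

```bash
python3 pots.py 2
```

```text
7.5 tcp shelf [ 71.15806046 -79.70051415] [-5.   0.8  1.5]
scene [366 186  36  25 275] [array([ 82.8, 155.6]), array([79.7, 86.7]), np.float64(32.5)] 0.133
scene [357 234  13  16 109] [array([134.2,   6.7]), array([19. , 43.2]), np.float64(21.5)] 0.135
scene [274 248  49  39 379] [array([  67.4, -134.6]), array([129.8,  32.1]), np.float64(84.6)] 0.1365
scene [325 254  22  17 201] [array([125.3, -81.2]), array([42.6, 35.7]), np.float64(21.4)] 0.135
scene [298 276  23  19 345] [array([ 123.3, -160.8]), array([42.5, 45.5]), np.float64(27.8)] 0.135
side [308 249  13  48 237] [array([  66.7, -134.4]), array([124.7,  28. ]), np.float64(84.0)] 0.1376
side [327 249  18  11 143] [array([122. , -82.7]), array([26.2, 40. ]), np.float64(87.6)] 0.135
side [328 272  19  18 268] [array([ 122. , -157.8]), array([45.9, 40.5]), np.float64(88.2)] 0.1352
```

>>> play_rows --commands '[[[0.0006,-0.0001,0],[0,0,0]],[[0.0012,-0.0001,0],[0,0,0]],[[0.0012,-0.0001,0],[0,0,0]]]'

```text
time_s: 7.98
position: [0.6536, -0.1639, 0.131]
tcp_rot: [[0.993, -0.003, 0.117], [-0.117, 0.001, 0.993], [-0.003, -1.0, 0.0]]
force: [-6.7, 0.6, 2.5]
opening: 0.115
```

Firm contact: the last 1.2 mm of command moved the tool only 0.3 mm. Now I back off and carry the bar in front of the stand, in line with the cap.

>>> play_rows --commands '[[[-0.004,0.0005,0],[0,0,0]],[[-0.012,0.0014,0],[0,0,0]],[[-0.022,0.003,0],[0,0,0]],[[-0.037,0.008,0],[0,0,0]],[[-0.055,0.015,0],[0,0,0]],[[-0.075,0.023,0],[0,0,0]],[[-0.095,0.031,0],[0,0,0]],[[-0.112,0.038,0],[0,0,0]],[[-0.122,0.0427,0],[0,0,0]],[[-0.1257,0.0441,0],[0,0,0]]]'

```text
time_s: 9.22
position: [0.5289, -0.12, 0.1313]
tcp_rot: [[0.993, 0.001, 0.117], [-0.117, -0.0, 0.993], [0.001, -1.0, -0.0]]
force: [0.0, -0.4, -1.8]
opening: 0.113
```

```bash
python3 pots.py 3; python3 - <<'E'
import cv2
a=cv2.imread("pics/scene3.png")[120:330,180:440];cv2.imwrite("pics/crop3.png",cv2.resize(a,None,fx=3,fy=2.85))
E
```

```text
9.225 tcp shelf [-57.50322252 -50.58654263] [ 0.  -0.4 -1.8]
scene [366 186  36  25 262] [array([ 83.6, 153.4]), array([82.9, 84. ]), np.float64(12.4)] 0.1329
scene [237 215  48  35 340] [array([ -55.3, -106.4]), array([ 34.2, 127.9]), np.float64(3.3)] 0.1365
scene [349 232  21  18 272] [array([122.7,   4.7]), array([42.9, 44.7]), np.float64(16.4)] 0.1348
scene [325 253  22  18 297] [array([122.9, -75.7]), array([42.6, 46. ]), np.float64(38.0)] 0.1348
scene [298 276  23  19 337] [array([ 122.7, -160.1]), array([42.6, 44.8]), np.float64(50.9)] 0.1352
side [302 172  31  23 202] [array([ 83.5, 156.2]), array([81.6, 82.7]), np.float64(38.4)] 0.1338
side [326 218  18  15 216] [array([121.8,   5.6]), array([42.5, 43.6]), np.float64(41.8)] 0.1351
side [253 240  14  47 240] [array([ -61.9, -104.9]), array([125.5,  31. ]), np.float64(83.9)] 0.1373
side [327 243  18  17 238] [array([122.4, -73.6]), array([44.4, 40.3]), np.float64(87.6)] 0.135
side [328 272  19  18 272] [array([ 122.9, -158.1]), array([43.9, 42.3]), np.float64(47.2)] 0.1351
```

View pics/crop3.png

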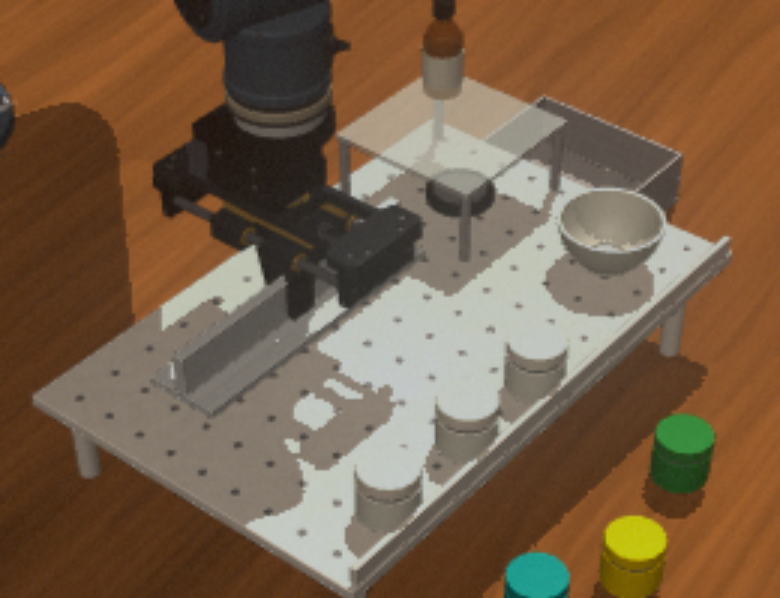

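The three pots stand in line at shelf x ≈ 122.5, against the rail. The bar is parallel to the shelf with the cap ahead of it. I lay it down, release, and find the cap precisely.

>>> play_rows --commands '[[[0,0,-0.0015],[0,0,0]],[[0,0,-0.0028],[0,0,0]],[[0,0,-0.0028],[0,0,0]]]'

```text
time_s: 9.7
position: [0.53, -0.1205, 0.1285]
tcp_rot: [[0.993, 0.001, 0.117], [-0.117, -0.001, 0.993], [0.001, -1.0, -0.0]]
force: [0.3, 0.1, 1.3]
opening: 0.115
```

>>> play_rows --commands '[[[0,0,0],[0,0,0]],[[0,0,0],[0,0,0]],[[0,0,0],[0,0,0]],[[0,0,0],[0,0,0]],[[0,0,0],[0,0,0]],[[0,0,0],[0,0,0]]]' --gripper 0.05

```text
time_s: 10.45
position: [0.5292, -0.1202, 0.1283]
tcp_rot: [[0.993, 0.0, 0.117], [-0.117, -0.0, 0.993], [0.0, -1.0, -0.0]]
force: [0.1, 0.5, 0.4]
opening: 0.57
```

>>> play_rows --commands '[[[0,0,0.015],[0,0,0]],[[0,0,0.035],[0,0,0]],[[0,0,0.055],[0,0,0]],[[-0.002,-0.016,0.06],[0,0,0]],[[-0.005,-0.04,0.06],[0,0,0]],[[-0.009,-0.072,0.06],[0,0,0]],[[-0.0115,-0.096,0.06],[0,0,0]],[[-0.0126,-0.1063,0.06],[0,0,0]],[[-0.0126,-0.1063,0.06],[0,0,0]]]'

```text
time_s: 11.58
position: [0.5163, -0.2272, 0.1881]
tcp_rot: [[0.993, -0.0, 0.119], [-0.119, 0.0, 0.993], [-0.0, -1.0, 0.0]]
force: [0.6, 1.2, -0.5]
opening: 0.573
```

```bash
python3 pots.py 4; python3 - <<'E'
from rig import *
from h import *
C=np.array([.592,-.0765]);a=np.radians(-6.75)
s=read_state();c=capture("wrist");T=np.eye(4);T[:3,:3]=s["tcp_rot"];T[:3,3]=s["position"];c["cam_to_world"]=T@c["hand_eye"]
w=cloud(c);z=w[...,2];q=S(w,C,a)*1000
m=(abs(z-.135)<.005)&(abs(q[...,0]+57)<40)&(q[...,1]<100)
k,l,st,_=cv2.connectedComponentsWithStats(m.astype(np.uint8))
for j in range(1,k):
    if st[j,4]>200:print("web",cv2.minAreaRect(q[l==j].astype(np.float32)),np.median(z[l==j]))
# base edges along y=-30..30
m=(abs(z-.0985)<.003)&(abs(q[...,1])<40)&(abs(q[...,0]+57)<50)
print("base x",np.percentile(q[m][:,0],[1,99]),m.sum())
for n in("scene","side"):
    c=dict(np.load(f"{n}4.npz"));g=c["frame"].astype(int).max(-1);w=cloud(c)
    v,u=np.mgrid[:480,:640]
    R=np.stack([(u-c["mtx"][0,2])/c["mtx"][0,0],(v-c["mtx"][1,2])/c["mtx"][1,1],np.ones_like(u)],-1)@c["cam_to_world"][:3,:3].T
    t=c["cam_to_world"][:3,3];r=S((t+R*((.1-t[2])/R[...,2])[...,None]),C,a)*1000
    z=w[...,2]
    m=(abs(z-.1)<.003)&(abs(r[...,0]+60)<57)&(abs(r[...,1]-140)<60)
    print(n,"depth cap",m.sum(),np.percentile(r[m],[2,98],axis=0).round(1))
print(ray(dict(np.load("scene4.npz")),(333.6,185.7),.1), S(ray(dict(np.load("scene4.npz")),(333.6,185.7),.1),C,a)*1000)
E
```

```text
11.575 tcp shelf [ -57.48829577 -158.57714899] [ 0.6  1.2 -0.5]
scene [366 186  36  25 270] [array([ 83.1, 155.3]), array([79.7, 87.4]), np.float64(33.2)] 0.133
scene [277 190  37  33 215] [array([-56.6,   7. ]), array([129.2,  14.8]), np.float64(88.7)] 0.1339
scene [349 232  21  18 267] [array([123.3,   4.5]), array([42.8, 45.3]), np.float64(3.2)] 0.1349
scene [238 240  11  10  62] [array([ -55.6, -158.9]), array([25.5, 11.7]), np.float64(88.9)] 0.1348
scene [325 253  22  18 305] [array([123.3, -75.6]), array([45.2, 44.5]), np.float64(82.9)] 0.1348
scene [298 276  23  19 337] [array([ 122.5, -159.6]), array([43.1, 44.3]), np.float64(24.3)] 0.1351
side [302 172  31  23 198] [array([ 83.1, 156.2]), array([82.8, 80.2]), np.float64(88.5)] 0.1341
side [326 218  18  16 212] [array([122.9,   6.3]), array([44.7, 41.7]), np.float64(71.7)] 0.1351
side [327 243  18  17 240] [array([122.9, -73.5]), array([43.6, 42.1]), np.float64(47.4)] 0.1351
side [255 263   6  24 110] [array([ -56.9, -139.1]), array([10.3, 61.8]), np.float64(0.0)] 0.1351
side [328 272  19  18 272] [array([ 122. , -157.8]), array([44. , 40.6]), np.float64(87.5)] 0.1354
web ((-56.004905700683594, -93.16638946533203), (151.36656188964844, 10.034892082214355), 89.96741485595703) 0.13584359418399988
base x [-85.42174399 -26.6441457 ] 5289
scene depth cap 114 [[-79.2  88.7]
 [ -6.8 170.1]]
side depth cap 41 [[-60.   85.3]
 [ -4.7 140.8]]
[0.55410485 0.08165686 0.1       ] [-56.22182615 152.60648671]
```

Bar lies parallel at shelf x −56, its near end at about y −170. The cap is at (−56, 152) and the pots are steady. I take the bar by its end.

>>> play_rows --commands '[[[0.001,0,-0.02],[0,0,0]],[[0.001,0,-0.04],[0,0,0]],[[0.001,0,-0.053],[0,0,0]],[[0.001,0,-0.0595],[0,0,0]],[[0.001,0,-0.0595],[0,0,0]]]'

```text
time_s: 12.35
position: [0.5176, -0.2262, 0.1285]
tcp_rot: [[0.993, -0.0, 0.117], [-0.117, 0.0, 0.993], [-0.0, -1.0, 0.0]]
force: [0.1, 0.2, 0.3]
opening: 0.573
```

>>> play_rows --commands '[[[0,0,0],[0,0,0]],[[0,0,0],[0,0,0]],[[0,0,0],[0,0,0]],[[0,0,0],[0,0,0]],[[0,0,0],[0,0,0]],[[0,0,0],[0,0,0]],[[0,0,0],[0,0,0]],[[0,0,0],[0,0,0]]]' --gripper 0.0

```text
time_s: 13.35
position: [0.5176, -0.2265, 0.1288]
tcp_rot: [[0.993, 0.0, 0.117], [-0.117, -0.0, 0.993], [0.0, -1.0, -0.0]]
force: [-0.6, -0.3, 1.4]
opening: 0.111
```

>>> play_rows --commands '[[[0.0005,0.004,0],[0,0,0]],[[0.0014,0.012,0],[0,0,0]],[[0.0025,0.021,0],[0,0,0]],[[0.0035,0.03,0],[0,0,0]],[[0.0046,0.039,0],[0,0,0]],[[0.0054,0.046,0],[0,0,0]],[[0.0062,0.052,0],[0,0,0]],[[0.0069,0.058,0],[0,0,0]],[[0.0076,0.064,0],[0,0,0]],[[0.0083,0.07,0],[0,0,0]]]'

```text
time_s: 14.6
position: [0.5261, -0.1563, 0.1288]
tcp_rot: [[0.993, 0.0, 0.117], [-0.117, -0.0, 0.993], [0.0, -1.0, -0.0]]
force: [-0.7, -3.1, 1.8]
opening: 0.11
```

```bash
python3 pots.py 5; python3 - <<'E'
import cv2
a=cv2.imread("pics/scene5.png")[110:310,200:440];b=cv2.imread("pics/side5.png")[130:330,200:380]
cv2.imwrite("pics/crop5.png",cv2.hconcat([cv2.resize(a,None,fx=1.9,fy=2.5),cv2.resize(b,(340,500))]))
E
```

```text
14.6 tcp shelf [-56.11251668 -86.9944493 ] [-0.7 -3.1  1.8]
scene [295 183  30  20 150] [array([-55.8,  61. ]), array([96.5, 14.8]), np.float64(88.4)] 0.1349
scene [366 186  36  26 265] [array([ 83.6, 154.3]), array([79.8, 85.4]), np.float64(30.7)] 0.1333
scene [256 224  18  10  72] [array([-53.9, -97.4]), array([38.7, 18.1]), np.float64(26.1)] 0.1348
scene [349 232  21  18 274] [array([123. ,   2.8]), array([44.9, 43. ]), np.float64(85.5)] 0.1346
scene [325 253  22  18 304] [array([122.7, -75.6]), array([42.5, 46.8]), np.float64(37.7)] 0.1347
scene [298 276  23  19 343] [array([ 123. , -160.2]), array([43.1, 44.4]), np.float64(8.9)] 0.1352
side [302 172  31  23 198] [array([ 82.9, 155.6]), array([84.8, 80. ]), np.float64(87.9)] 0.134
side [326 218  18  15 213] [array([123.3,   6.6]), array([44.1, 42. ]), np.float64(87.9)] 0.1351
side [327 243  18  16 240] [array([122.4, -74.6]), array([45. , 40.4]), np.float64(88.4)] 0.1351
side [328 272  19  18 271] [array([ 122. , -158.3]), array([45. , 40.5]), np.float64(88.1)] 0.1351
```

View pics/crop5.png

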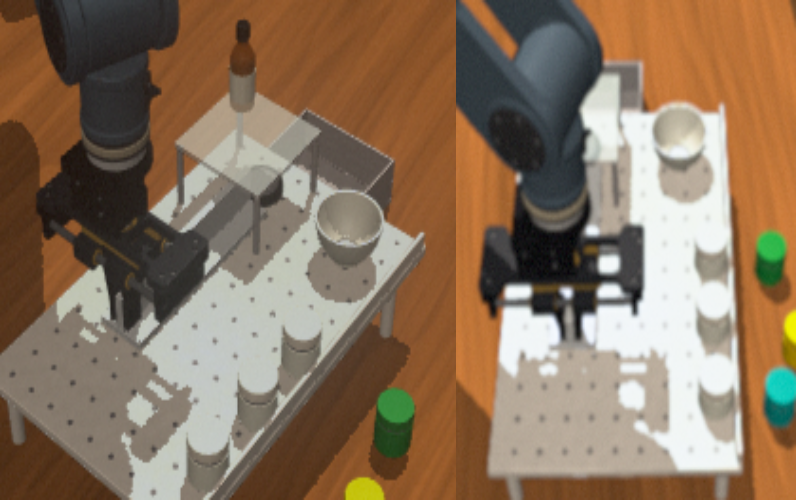

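The bar is going in under the plate with clearance to the legs (cap at about (262,185) in the crop). I push on.

>>> play_rows --commands '[[[0.0009,0.0075,0],[0,0,0]],[[0.0018,0.015,0],[0,0,0]],[[0.0026,0.022,0],[0,0,0]],[[0.0035,0.03,0],[0,0,0]],[[0.0044,0.037,0],[0,0,0]],[[0.0053,0.045,0],[0,0,0]],[[0.0062,0.052,0],[0,0,0]],[[0.0071,0.06,0],[0,0,0]],[[0.008,0.067,0],[0,0,0]],[[0.0088,0.0745,0],[0,0,0]]]'

```text
time_s: 15.95
position: [0.5348, -0.0816, 0.1288]
tcp_rot: [[0.993, 0.0, 0.117], [-0.117, -0.0, 0.993], [0.0, -1.0, -0.0]]
force: [-0.1, -3.7, 4.2]
opening: 0.11
```

>>> play_rows --commands '[[[0.0007,0.006,0],[0,0,0]],[[0.0014,0.012,0],[0,0,0]],[[0.002,0.017,0],[0,0,0]],[[0.002,0.017,0],[0,0,0]]]'

```text
time_s: 16.45
position: [0.5368, -0.0641, 0.1288]
tcp_rot: [[0.993, 0.0, 0.117], [-0.117, 0.001, 0.993], [0.0, -1.0, 0.001]]
force: [0.5, -1.2, 5.9]
opening: 0.116
```

```bash
python3 pots.py 6; python3 - <<'E'
import cv2
a=cv2.imread("pics/scene6.png")[110:310,200:440];b=cv2.imread("pics/side6.png")[130:330,200:380]
cv2.imwrite("pics/crop6.png",cv2.hconcat([cv2.resize(a,None,fx=1.9,fy=2.5),cv2.resize(b,(340,500))]))
E
```

```text
16.45 tcp shelf [-56.24657342   5.81353449] [ 0.5 -1.2  5.9]
scene [366 186  36  25 262] [array([ 84.6, 153. ]), array([79.6, 85.8]), np.float64(33.2)] 0.1335
scene [285 203  18  10  73] [array([-53.3,  -2.4]), array([38.6, 22.2]), np.float64(28.4)] 0.1343
scene [349 232  21  18 270] [array([123.8,   4.1]), array([41.9, 44.7]), np.float64(35.4)] 0.1346
scene [325 253  22  18 295] [array([123.3, -76.2]), array([42.8, 45. ]), np.float64(25.7)] 0.1351
scene [298 276  23  19 338] [array([ 124. , -160.7]), array([43.4, 45.2]), np.float64(62.4)] 0.135
side [302 172  31  23 206] [array([ 82.9, 155.6]), array([83.2, 80.2]), np.float64(87.7)] 0.1337
side [326 218  18  16 220] [array([122.8,   5.3]), array([44.1, 42.2]), np.float64(72.5)] 0.1352
side [255 222  13   9  66] [array([-57.1,   5.8]), array([29.3, 23.8]), np.float64(2.7)] 0.1341
side [327 243  18  17 243] [array([122.3, -74.2]), array([44.4, 40.3]), np.float64(87.2)] 0.1351
side [328 272  19  18 272] [array([ 122. , -158.2]), array([43.7, 40.5]), np.float64(87.4)] 0.1353
```

View pics/crop6.png

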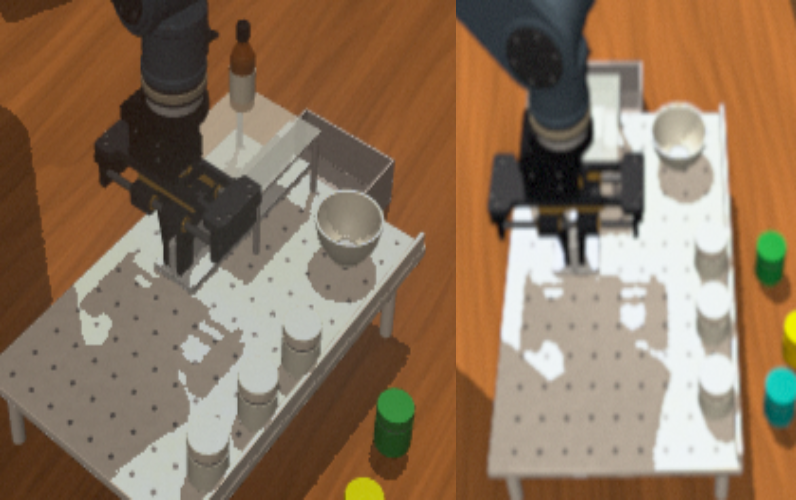

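Cap no longer visible on the shelf; the bar's front is about 4 mm past the shelf's end, so the cap's centre was carried over. I draw the bar out.

>>> play_rows --commands '[[[-0.0009,-0.0075,0],[0,0,0]],[[-0.002,-0.017,0],[0,0,0]],[[-0.0032,-0.027,0],[0,0,0]],[[-0.0044,-0.037,0],[0,0,0]],[[-0.0055,-0.047,0],[0,0,0]],[[-0.0067,-0.057,0],[0,0,0]],[[-0.0079,-0.067,0],[0,0,0]],[[-0.0091,-0.077,0],[0,0,0]],[[-0.0103,-0.087,0],[0,0,0]],[[-0.0112,-0.095,0],[0,0,0]]]'

```text
time_s: 17.8
position: [0.525, -0.1566, 0.1289]
tcp_rot: [[0.993, -0.001, 0.119], [-0.119, 0.007, 0.993], [-0.002, -1.0, 0.006]]
force: [-0.7, 3.3, 1.4]
opening: 0.111
```

>>> play_rows --commands '[[[-0.0012,-0.01,0],[0,0,0]],[[-0.0024,-0.02,0],[0,0,0]],[[-0.0036,-0.03,0],[0,0,0]],[[-0.0048,-0.041,0],[0,0,0]],[[-0.006,-0.051,0],[0,0,0]],[[-0.0071,-0.06,0],[0,0,0]],[[-0.0079,-0.067,0],[0,0,0]],[[-0.0083,-0.07,0],[0,0,0]],[[-0.0083,-0.07,0],[0,0,0]]]'

```text
time_s: 18.92
position: [0.5168, -0.2268, 0.1288]
tcp_rot: [[0.993, -0.001, 0.119], [-0.119, 0.006, 0.993], [-0.002, -1.0, 0.006]]
force: [-0.2, 4.8, 8.0]
opening: 0.11
```

>>> play_rows --commands '[[[0,0,0],[0,0,0]],[[0,0,0],[0,0,0]],[[0,0,0],[0,0,0]],[[0,0,0],[0,0,0]],[[0,0,0],[0,0,0]],[[0,0,0],[0,0,0]]]' --gripper 0.05

```text
time_s: 19.68
position: [0.5172, -0.23, 0.1287]
tcp_rot: [[0.993, -0.0, 0.117], [-0.117, 0.0, 0.993], [-0.0, -1.0, 0.0]]
force: [-0.2, -0.1, -0.2]
opening: 0.569
```

>>> play_rows --commands '[[[0,0,0.01],[0,0,0]],[[0,0,0.03],[0,0,0]],[[0,0,0.06],[0,0,0]],[[0,0,0.1],[0,0,0]],[[-0.02,-0.03,0.13],[0,0,0]],[[-0.04,-0.06,0.15],[0,0,0]],[[-0.06,-0.09,0.15],[0,0,0]],[[-0.07,-0.11,0.15],[0,0,0]]]'

```text
time_s: 20.68
position: [0.4463, -0.3413, 0.2802]
tcp_rot: [[0.993, 0.001, 0.118], [-0.118, -0.002, 0.993], [0.001, -1.0, -0.001]]
force: [1.0, 0.5, -0.8]
opening: 0.576
```

```bash
python3 pots.py 7; python3 - <<'E'
from h import *
C=np.array([.592,-.0765]);al=np.radians(-6.75)
a=cv2.imread("pics/scene7.png")[110:310,200:440];b=cv2.imread("pics/side7.png")[130:330,200:380]
cv2.imwrite("pics/crop7.png",cv2.hconcat([cv2.resize(a,None,fx=1.9,fy=2.5),cv2.resize(b,(340,500))]))
for t in "07":
  for n in("scene","side"):
    c=dict(np.load(f"{n}{t}.npz"));w=cloud(c);z=w[...,2];q=S(w,C,al)*1000
    m=(abs(z-.055)<.004)&(q[...,1]>200)&(q[...,1]<400)&(abs(q[...,0])<250);print(t,n,"tub",np.percentile(q[m],[1,99],axis=0).round(1).tolist())
    m=(z>.17)&(z<.26)&(abs(q[...,0]+60)<70)&(abs(q[...,1]-150)<70);print("bottle",q[m].mean(0),m.sum())
    m=(z>.01)&(z<.13)&(abs(w[...,0]-.6)<.2)&(w[...,1]<-.4);print("jar",w[m].mean(0).round(4))
E
```

```text
20.675 tcp shelf [-113.57178768 -280.05829959] [ 1.   0.5 -0.8]
scene [366 186  36  25 270] [array([ 84.4, 153.9]), array([80.7, 85.7]), np.float64(39.3)] 0.133
scene [237 190  76  60 506] [array([-57.4, -49.5]), array([ 17. , 243.2]), np.float64(0.5)] 0.1345
scene [349 232  21  18 271] [array([123.6,   2.7]), array([42.1, 46.6]), np.float64(23.0)] 0.135
scene [325 253  22  18 304] [array([123.5, -75.8]), array([45.3, 43.3]), np.float64(61.5)] 0.135
scene [298 276  23  20 342] [array([ 122.8, -160.2]), array([42.8, 45.2]), np.float64(53.6)] 0.135
side [302 172  31  23 203] [array([ 83. , 155.9]), array([83.3, 80.5]), np.float64(85.2)] 0.1339
side [258 206   7  41 181] [array([-57.4,   5.2]), array([ 10.5, 132.3]), np.float64(0.2)] 0.1353
side [326 218  18  16 216] [array([122.2,   5.6]), array([42.8, 44. ]), np.float64(36.6)] 0.1354
side [327 243  18  17 243] [array([122.3, -73.1]), array([45.5, 40.3]), np.float64(87.9)] 0.1352
side [328 272  19  18 273] [array([ 123., -158.]), array([43.9, 41.9]), np.float64(51.6)] 0.1351
0 scene tub [[-121.8, 290.9], [29.5, 363.5]]
bottle [-96.38549907 177.01730792] 383
jar [ 0.6188 -0.5186  0.088 ]
0 side tub [[-111.7, 272.6], [26.7, 364.4]]
bottle [-100.72303118  177.24376699] 310
jar [ 0.6028 -0.5176  0.0989]
7 scene tub [[-121.3, 293.9], [29.5, 362.8]]
bottle [-96.40901391 177.09486329] 388
jar [ 0.6187 -0.5186  0.088 ]
7 side tub [[-111.8, 272.9], [26.7, 364.3]]
bottle [-100.74077361  177.24310438] 314
jar [ 0.6029 -0.5177  0.0986]
```

View pics/crop7.png

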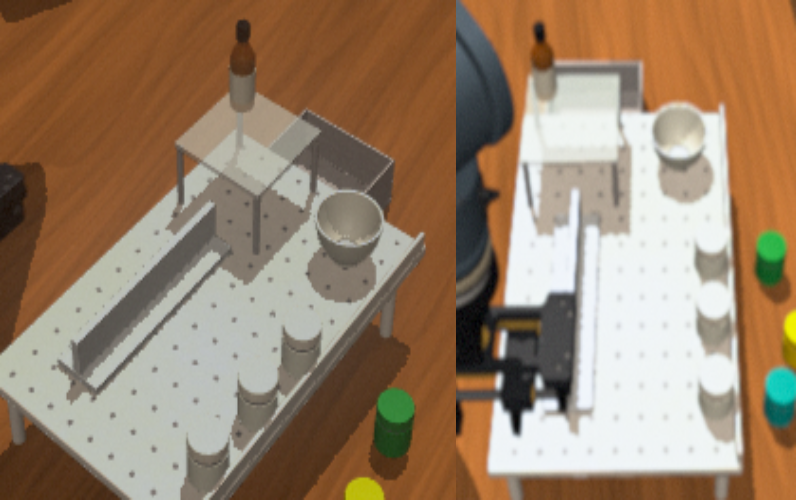

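The bar lies base down, clear of the stand (front at y ≈ 70). The pots are in line, and the bowl, bottle, jar and tub haven't moved. The cap is hidden in these views, so I look into the tub with the wrist camera from above.

>>> play_rows --commands '[[[0,0,0.05],[0,0,0]],[[0,0,0.1],[0,0,0]],[[0,0,0.15],[0,0,0]],[[0.006,0.04,0.17],[0,0,0]],[[0.012,0.09,0.17],[0,0,0]],[[0.018,0.14,0.17],[0,0,0]],[[0.024,0.19,0.17],[0,0,0]],[[0.03,0.24,0.17],[0,0,0]],[[0.036,0.29,0.17],[0,0,0]],[[0.04,0.34,0.17],[0,0,0]]]'

```text
time_s: 22.02
position: [0.4867, 0.0029, 0.4491]
tcp_rot: [[0.993, 0.0, 0.116], [-0.116, 0.001, 0.993], [0.0, -1.0, 0.001]]
force: [-0.6, -1.1, 0.1]
opening: 0.575
```

>>> play_rows --commands '[[[0.01,0.05,0],[0,0,0]],[[0.02,0.1,0],[0,0,0]],[[0.03,0.15,0],[0,0,0]],[[0.04,0.18,0],[0,0,0]],[[0.04,0.18,0],[0,0,0]]]'

```text
time_s: 22.65
position: [0.5265, 0.183, 0.4485]
tcp_rot: [[0.994, -0.001, 0.113], [-0.113, 0.001, 0.994], [-0.001, -1.0, 0.001]]
force: [0.7, 0.4, 0.0]
opening: 0.573
```

```bash
python3 - <<'E'
from rig import *
from h import *
C=np.array([.592,-.0765]);a=np.radians(-6.75)
s=read_state();c=capture("wrist");T=np.eye(4);T[:3,:3]=s["tcp_rot"];T[:3,3]=s["position"];c["cam_to_world"]=T@c["hand_eye"]
print(s["position"],c["hand_eye"].round(3))
w=cloud(c);z=w[...,2];q=S(w,C,a)*1000
g=c["frame"].astype(int).max(-1)
m=(abs(q[...,0]+45)<66)&(abs(q[...,1]-287)<68)&(z<.05)
print("tub px",m.sum(),np.percentile(z[m],[5,50,95]) if m.any() else "")
cv2.imwrite("pics/w8.png",c["frame"][:,:,::-1])
E
```

```text
[0.52649501 0.18301466 0.44854427] [[ 1.     0.    -0.001  0.001]
 [ 0.001 -0.275  0.961 -0.138]
 [-0.    -0.961 -0.275  0.074]
 [ 0.     0.     0.     1.   ]]
tub px 6517 [0.00315184 0.00493604 0.01511398]
```

View pics/w8.png

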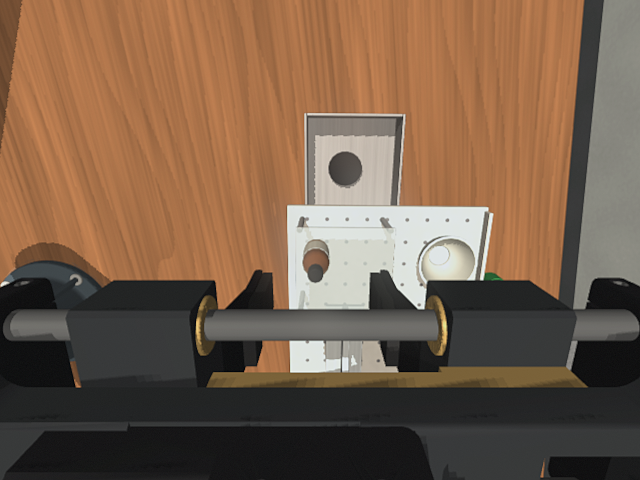

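The cap lies flat in the tub at (345,168); bottle and bowl are in place. I hand in.

```bash
python3 -c "
from rig import *
print(hand_in())"
```

```text
the job is handed in; nothing more can be done
None
```

The job is done and handed in. The last motion ended at 22.65 s of the 56 s allowed.

- **Pots:** I gripped the bar by its middle and pushed the three pots back with its long edge. I stopped when they met the rail firmly, at about 7 N.
- **Cap:** I laid the bar down, let go, took it by its near end and slid it under the stand. The cap went off the shelf's end, and the gripper never came near it.
- **Bar:** I drew it back out along the same line and released it.

**Last checks:**
- The pots are upright in line at shelf x ≈ 122–123.5 mm. The ideal is 121 mm, so this is within camera error.
- The bar lies flat, base down, on the shelf, with its front end at y ≈ 70 mm, clear of the stand.
- The wrist view shows the cap lying in the tub.
- The tub, bottle and jar measured the same before and after the job. The bowl stayed within about 2 mm across the checks after the first push.
- No check failed. The only disagreement was about 1–2 mm between the two fixed cameras.

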